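# Shut the jar warmer and set its thermostat

### The arm

A 7-joint arm with a two-finger parallel gripper is mounted at the origin on the work surface. World frame = base frame: x ahead of the robot, y to its left, z up, the work surface at z = 0. Lengths are in m, angles in degrees, forces in N, time in s.
With the tool pointing down it reaches from about 0.425 to 0.875 m from the base axis. Payload 4.7 kg.
Tool frame: the origin (TCP) lies at the very end of the fingers, on their centre line; the grasp point (between the pads) lies 19 mm behind it (env.grasp_offset is the distance from the TCP to the grasp point, in m); z points along the fingers, y is the line along which they close (so a half turn about z gives the same grasp; the last joint's range is limited). The gripper opens to 87 mm and grips with 3 to 60 N. Pads are 19 mm wide; open, the fingers measure 117 mm over their backs; the gripper's body (75 mm by 190 mm) begins 51 mm behind the grasp point.
Start: joints at [75.98, 18.392, -4.016, 83.108, 1.295, 78.541, -3.26], TCP at [0.166, -0.628, 0.223] pointing down, gripper open.
Joint ranges: [-163.93, 163.93], [-17.29, 119.83], [-79.2, 71.16], [3.27, 140.29], [-89.18, 269.18], [5.43, 117.66], [-154.24, 154.24]. Speed limits (degrees/s): [147.25, 147.25, 180, 180, 180, 180, 180].

### API

Orientations are given as [roll, pitch, yaw] about the fixed x, y, z axes, in that order (R = Rz(yaw) Ry(pitch) Rx(roll)).
In Python, from cell import env gives the robot as it stands. The module is installed in compiled form; this text tells all that it offers.
- The arm moves only by the tool drive_tool, never from a script. Its argument "moves" is one flat list of numbers, 5 for each row, row after row: the shift along the tool's x, y, z in units of 40 mm (1.0 is 40 mm), then the turn about the tool's z in units of 10 degrees (1.0 is 10 degrees), then the finger opening in mm, from 0 to 87. A call has 1 to 5 rows; each row is the pose to reach, as a shift and turn from the pose commanded when the call began, along the tool's axes at that moment; what a row does not reach only later rows make up. A row lasts 1/8 s, in which the tool goes at most 62.5 mm and 10.7 degrees, less where a joint would pass 70% of its speed; a pose out of reach is approached as far as the arm can. A call with a gripper value outside its range is refused whole. The fingers move at their own pace and stop on an object; "squeeze" is the grip in N (left out, the last holds). Time passes only in rows, so rows that repeat a pose let the fingers close. It gives the time, the measured TCP pose, the force, the opening and the grip force at its end, in the units of the state.
- env.get_obs(): the state, without advancing time (a new reading comes with each control period).
- env.read_camera(name): name is "side" or "top"; returns (picture, depth): 420x560x3 uint8, red, green, blue; 420x560 float32, m along the optical axis (not along the pixel's ray), 0 where there is no reading.
- env.camera_model(name): a dict with "K" (3x3 intrinsics, pixels), "rvec" (rotation vector, rad) and "tvec" (3), from world to camera coordinates, as OpenCV has them. Camera axes: x right, y down, z forward; pixel columns grow to the right and rows downward; lengths in m; the calibration is good to about 2 mm. A picture is of the moment at which its call begins. camera_model takes no time and is no camera call.
- env.sign_off(): hands the job in; it is judged then, once.
The state is a dict: "time_s": time; "qpos": joint angles; "joint_velocities": joint speeds; "effort": joint torques, N m; "tool_pos": TCP position; "tool_rot": TCP orientation; "force": force on the tool from outside, world axes, zero at the start; "wrist_torque": the same for the moment, N m; "grip_width": finger opening in m; "grasp_force": force on a finger pad.
Only numpy, scipy, OpenCV 4.12 (cv2) and the standard library are available. Lean on these libraries where they do the work, as an engineer would, in place of code of your own. Each camera call takes 0.05 s, during which the arm holds its last target. There are 200 camera calls.

### The job

The ointment jars are loaded in the yellow warmer. First press its white hinged lid fully shut, then turn the black thermostat knob until its white pointer line points at the red rider on the dial, leaving the rider where it is. Leave the jars standing inside, and do not knock or shift the bottles and bowl standing around.

Things in the scene. Friction and masses are not known exactly. Their poses are not given: they have to be found in the camera images.
- warmer: Jar warmer fixed to the table. Base 190 x 340 mm; towards +y a yellow open chamber 180 (x) x 200 (y) mm, centre y = +65, rim 100 mm above the table; towards -y a yellow control deck 180 x 130 mm, top at 85 mm, dial centre x = -10, y = -100 mm. Origin: centre of the base underside, on the table; z up; its front (-x) faces roughly to the robot.
- lid (a joint): Opening angle of the lid, rad: 0 = flat shut on the chamber's rim, growing as the front edge rises; at most 1.5. A stiff hinge on the far (+x) side, along the warmer's y, keeps the lid at any angle; a push of about 2 to 5 N near the front edge moves it.
- lid_hinge (a point): Middle of the hinge axis, at warmer x = +93, y = +65, z = 101 mm. Axes are the lid's: -x from hinge to front edge, y along the hinge, z out of its upper (outer) face. The white plate is 186 mm (hinge to front) x 200 x 10 mm, underside at z = 0.
- lid_edge (a point): Middle of the front edge of the white lid plate, on its upper (outer) face, 186 mm from the hinge. A black tab, 100 mm wide, 10 mm thick, goes on 26 mm beyond it. Shut, the upper face is 111 mm above the table. Axes as lid_hinge.
- knob (a joint): Angle of the thermostat knob, rad, clockwise from above, range 0 to 4.71. At 0 the pointer points to 135 degrees (left and towards the robot) counted anticlockwise from the warmer's +x. Same zero and direction as joint rider: the pointer is at the rider when the two are equal.
- knob_grip (a point): On the knob's upright axis, 115 mm above the table, at the height to grip. The knob is a black disc of 80 mm diameter, top 95 mm above the table, with an upright grip bar on it 70 mm long, 14 mm wide, from 95 to 125 mm above the table. x: along the bar towards the white pointer end; z up.
- knob_tip (a point): Point of the white pointer line, 45 mm from the knob's axis.
- rider (a joint): Angle of the red rider on the dial, rad, measured as joint knob. A stiff friction slider that must be left where it is.
- rider_mark (a point): Inner end of the red rider, a flat red mark 17 x 10 mm on the white dial plate, 45 mm from the knob's axis.
- jar_a: Amber jar with white cap, 54 mm diameter, 58 mm high, standing in the chamber (floor 27 mm above the table). Origin: centre of its underside.
- jar_b: A second jar like jar_a, in the chamber.
- white_bottle: Bystander: white bottle, 70 mm diameter, 170 mm high. Origin: centre of its underside.
- brown_bottle: Bystander: brown glass bottle, 64 mm diameter, 160 mm high. Origin: centre of its underside.
- green_bowl: Bystander: green bowl, 150 mm diameter at the rim, 70 mm high. Origin: centre of its underside.
Things that resemble listed ones, but are neither listed nor needed, are in the scene too. What is shaped like the jar_a but purple or turquoise is not meant.

How it is judged (in metres and radians):
On the way, in this order (a step that is already met when the one before it is completed fails the run):
1. the lid is fully shut (value of joint lid below 0.04 rad), for 0.2 s.
2. with the lid shut, the knob's pointer points at the red rider (value of joint lid below 0.04 rad and horizontal distance between knob_tip and rider_mark below 0.007 m), for 0.2 s.
At the end, for the whole second after the job is handed in: The lid is shut (within 0.04 rad of closed, about 7 mm at its front edge), the knob is at rest with its pointer tip within 7 mm (about 9 degrees) of the middle of the red rider, and both jars stand upright inside the chamber (all of step 2 and velocity of joint knob between -0.05 and 0.05 rad/s and angle between each of jar_a, jar_b's own z axis and vertical below 0.2 rad and horizontal distance between each of jar_a, jar_b and warmer below 0.18 m and height (world z) of jar_a between 0.02 and 0.045 m and height (world z) of jar_b between 0.02 and 0.045 m); the robot touches nothing.
It fails at once if the white bottle is shifted by more than 30 mm or tipped over (distance of white_bottle from where it was at the start of the episode above 0.03 m or angle between white_bottle's own z axis and vertical above 0.35 rad).
It fails at once if the brown bottle is shifted by more than 30 mm or tipped over (distance of brown_bottle from where it was at the start of the episode above 0.03 m or angle between brown_bottle's own z axis and vertical above 0.35 rad).
It fails at once if the green bowl is shifted by more than 30 mm or tipped over (distance of green_bowl from where it was at the start of the episode above 0.03 m or angle between green_bowl's own z axis and vertical above 0.35 rad).
It fails at once if the red rider is shifted by more than 4 mm (distance of rider_mark from where it was at the start of the episode above 0.004 m).
It also fails if it takes over 51 s, if anything falls off the work surface, if the arm or the gripper's body presses on something with over 40 N, if the wrist force passes 120 N, or if a joint passes its speed limit or range.

## Working session

There is one attempt and no reset: what is moved stays moved. The work goes in short steps, Python scripts to look and compute and a tool call to move; the robot and the scene stay as the last step left them, time stands still between calls to the robot, and variables do not carry over. Pictures are saved under pics/ and viewed, at most 10 in all, crops included, and the job is handed in when it is done.

Besides the shell and the picture viewer there is one more tool, called after "Request:" in YAML: its name, and indented under it one key for each argument. drive_tool: Moves the arm, as the interface text tells. Its arguments: {"type":"object","properties":{"moves":{"type":"array","items":{"type":"number"}},"squeeze":{"type":"number"}},"required":["moves"]}

```bash
mkdir -p pics; cat > h.py <<'E'
import numpy as np, cv2
from cell import env
def cam(n):
    m=env.camera_model(n); K=np.array(m["K"],float).reshape(3,3); R=cv2.Rodrigues(np.array(m["rvec"],float))[0]; t=np.array(m["tvec"],float).ravel()
    return K,R,t
def cloud(n,d):
    K,R,t=cam(n); v,u=np.mgrid[:d.shape[0],:d.shape[1]]
    P=np.stack([(u-K[0,2])/K[0,0]*d,(v-K[1,2])/K[1,1]*d,d],-1)
    return (P-t)@R
def proj(n,p):
    K,R,t=cam(n); q=(np.atleast_2d(p)@R.T+t)@K.T; return q[:,:2]/q[:,2:]
E
python3 - <<'E'
from h import *
for n in("side","top"):
    im,d=env.read_camera(n); np.savez("/tmp/"+n,im=im,d=d)
    cv2.imwrite(f"pics/{n}0.png",im[...,::-1])
    K,R,t=cam(n); print(n,K[0,0],-R.T@t,R[2])
o=env.get_obs();print(o["tool_pos"],o["tool_rot"],o["force"],o["time_s"])
E
```

```text
side 402.46972890272974 [0.43249822 0.64871441 0.81298808] [ 0.1330152  -0.68077653 -0.72031262]
top 505.5201735882107 [ 0.40955342 -0.00783554  1.5601882 ] [ 0.09408736 -0.00311912 -0.99555906]
[ 0.16616878 -0.62785418  0.22153291] [-1.79895618e+02  7.80029079e-03  1.48310890e+01] [0.11084013 0.77681061 0.37515295] 0.1
```

View pics/side0.png

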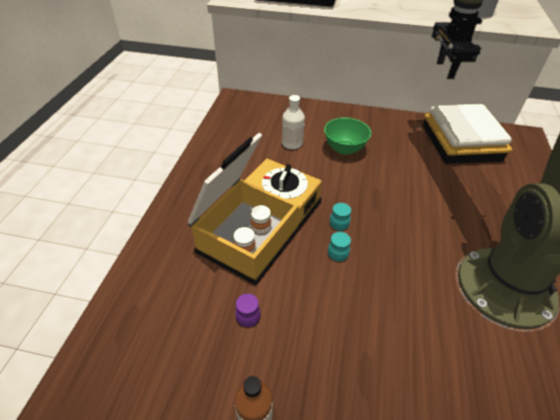

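View pics/top0.png

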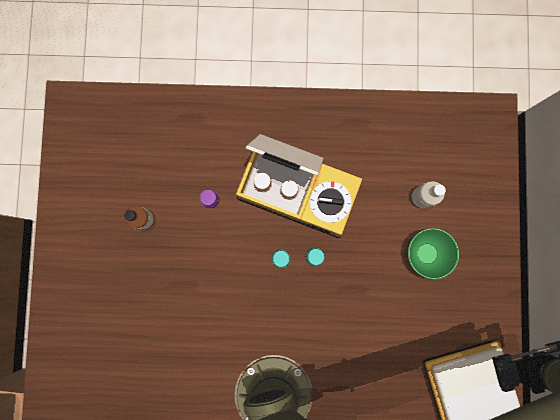

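The side view shows the open lid at (225,180), the jars with white caps at (260,215) and (244,240), and the knob at (285,180). The top view shows the dial at (331,201), the jars at (263,181) and (289,189), and the lid's edge tab at about (282,160). The look-alikes are the turquoise jars at top (281,258) and (316,256) and the purple one at (209,198). The white bottle is at (427,195), the bowl at (433,254) and the brown bottle at (140,217). Next I'll fit the warmer and crop the dial.

```bash
python3 - <<'E'
from h import *
z=np.load("/tmp/top.npz"); im,d=z["im"],z["d"]; P=cloud("top",d)
hsv=cv2.cvtColor(im,cv2.COLOR_RGB2HSV)
yel=(hsv[...,0]>15)&(hsv[...,0]<35)&(hsv[...,1]>150)&(hsv[...,2]>80)
roi=np.zeros_like(yel); roi[120:245,225:375]=1
deck=yel&roi&(abs(P[...,2]-.085)<.008)
K,R,t=cam("top")
def pix2(u,v,zz):
    r=R.T@np.linalg.inv(K)@np.array([u,v,1.]); c=-R.T@t; return c+r*(zz-c[2])/r[2]
q=P[deck]; print("deck",len(q),q[:,2].mean())
r=cv2.minAreaRect(q[:,:2].astype(np.float32)*1000);print(r,cv2.boxPoints(r).tolist())
# dial: white pixels near (331,201)
w=(hsv[...,1]<60)&(hsv[...,2]>150); m=np.zeros_like(w); m[175:228,305:358]=1
v,u=np.nonzero(w&m); print("dial ell",cv2.fitEllipse(cv2.convexHull(np.c_[u,v].astype(np.int32))))
print("dial z",np.median(P[w&m&True][:,2]))
red=((hsv[...,0]<8)|(hsv[...,0]>172))&(hsv[...,1]>110)&(hsv[...,2]>90)&m.astype(bool)
v,u=np.nonzero(red);print("red",np.c_[u,v].tolist(),pix2(u.mean(),v.mean(),.086) if len(u) else 0)
for (a,b) in((263,181),(289,189),(427,195),(433,254),(281,258),(316,256),(248,148),(322,158),(282,160)): print((a,b),P[b,a].round(3))
c=cv2.resize(im[125:240,230:370],None,fx=5.0,fy=5.0,interpolation=cv2.INTER_CUBIC); cv2.imwrite("pics/dial.png",c[...,::-1])
E
```

```text
deck 559 0.08408548917327609
((618.6041870117188, -61.93626403808594), (330.5932312011719, 179.13414001464844), 70.52197265625) [[479.04571533203125, -187.90713500976562], [647.9279174804688, -247.63858032226562], [758.1626586914062, 64.03460693359375], [589.2804565429688, 123.76605224609375]]
dial ell ((326.9696350097656, 198.2347869873047), (40.32249450683594, 53.063167572021484), 136.11074829101562)
dial z 0.08633689785031588
red [[356, 175], [357, 175], [331, 182], [332, 182], [333, 182], [331, 183], [332, 183], [333, 183], [331, 184], [332, 184], [333, 184], [331, 185], [332, 185], [333, 185], [331, 186], [332, 186], [333, 186], [356, 196], [356, 197], [356, 198], [355, 200], [356, 200], [354, 202], [353, 205], [353, 206], [352, 208], [351, 211], [352, 211], [350, 213], [350, 214], [349, 215], [349, 216], [349, 217], [348, 219], [347, 222], [346, 224], [345, 227]] [ 0.58894384 -0.19253994  0.086     ]
(263, 181) [0.633 0.046 0.081]
(289, 189) [ 0.61  -0.031  0.085]
(427, 195) [ 0.599 -0.428  0.12 ]
(433, 254) [ 0.432 -0.479  0.005]
(281, 258) [ 0.408 -0.013  0.056]
(316, 256) [ 0.416 -0.117  0.053]
(248, 148) [0.689 0.08  0.273]
(322, 158) [ 0.698 -0.124  0.121]
(282, 160) [ 0.656 -0.008  0.293]
```

View pics/dial.png

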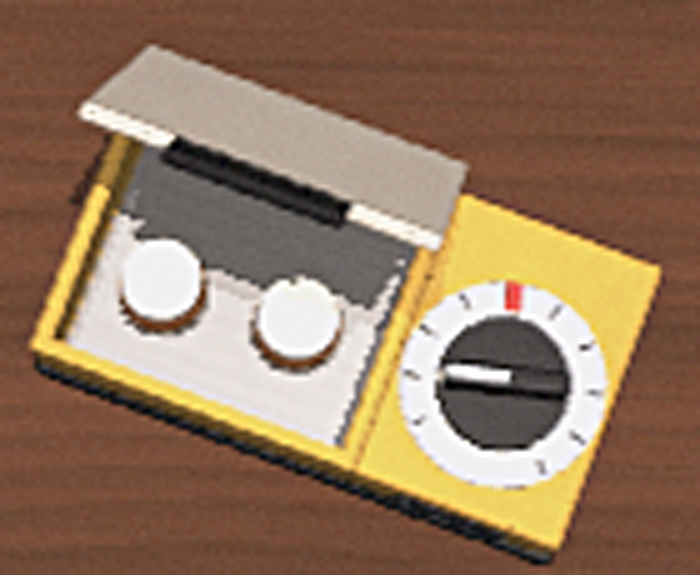

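```bash
python3 - <<'E'
from h import *
z=np.load("/tmp/top.npz"); im,d=z["im"],z["d"]; P=cloud("top",d)
K,R,t=cam("top")
def pix(u,v,zz):
    r=R.T@np.linalg.inv(K)@np.array([u,v,1.]); c=-R.T@t; return (c+r*(zz-c[2])/r[2])[:2]
hsv=cv2.cvtColor(im,cv2.COLOR_RGB2HSV); v,u=np.mgrid[:420,:560]
near=np.hypot(u-330.6,v-202)<24
yel=(hsv[...,1]>130)&(hsv[...,0]>12)&(hsv[...,0]<38)
v_,u_=np.nonzero(near&~yel); e=cv2.fitEllipse(cv2.convexHull(np.c_[u_,v_].astype(np.int32))); print(e)
c=pix(*e[0],.087); print("dial c",c)
red=near&((hsv[...,0]<8)|(hsv[...,0]>172))&(hsv[...,1]>110)&(np.hypot(u-332,v-184)<6)
r=pix(u[red].mean(),v[red].mean(),.087); a=r-c; print("rider",r,np.hypot(*a),np.degrees(np.arctan2(a[1],a[0])))
wh=(np.hypot(u-330.6,v-202)<13)&(hsv[...,1]<60)&(hsv[...,2]>150); q=np.array([pix(x,y,.125) for x,y in zip(u[wh],v[wh])])
print("white",q.mean(0)); 
dd=cv2.fitLine(q.astype(np.float32),cv2.DIST_L2,0,.001,.001).ravel(); print(dd,np.degrees(np.arctan2(dd[1],dd[0])), "from c",np.degrees(np.arctan2(*(q.mean(0)-c)[::-1])))
# side view dial
for th,W in((np.radians(-19.5),np.array([.6186,-.062])),):
    M=np.array([[np.cos(th),-np.sin(th)],[np.sin(th),np.cos(th)]])
    print("knob pred",W+M@[-.01,-.1],"hinge",W+M@[.093,.065],"shut edge",W+M@[-.093,.065])
# lid plane: points within lid outer face
H=W+M@[.093,.065]; L=np.concatenate([P[120:180,240:330].reshape(-1,3),cloud("side",np.load("/tmp/side.npz")["d"])[130:225,185:270].reshape(-1,3)])
w=(L[:,:2]-W)@M
s=(L[:,2]>.15)&(abs(w[:,1]-.065)<.11)&(abs(w[:,0])<.12)
x=.093-w[s,0]; zz=L[s,2]-.101
print(s.sum()); A=np.degrees(np.arctan2(zz,x)); print("ang pct",np.percentile(A,[2,10,25,50,75,90,98]),"maxr",np.percentile(np.hypot(x,zz),[50,99]))
E
```

```text
((331.2518615722656, 202.14064025878906), (41.32651901245117, 46.25003433227539), 110.74604797363281)
dial c [ 0.57443936 -0.15583526]
rider [ 0.62818973 -0.15715995] 0.05376669732257827 -1.4117784822929345
white [ 0.57614221 -0.13572224]
[ 0.3616563   0.9323115   0.5761422  -0.13572225] 68.79805 from c 85.1606370818985
knob pred [ 0.5757929  -0.15292608] hinge [ 0.7279631  -0.03177234] shut edge [0.55263179 0.03031573]
2683
ang pct [63.97629561 64.4923675  64.85364005 66.51837023 69.1627074  71.63694305
 75.5759752 ] maxr [0.15192944 0.2140507 ]
```

Request:
drive_tool:
  moves: [0,0,-1.5,0,0,0.2,-0.1,-3,0,0,1.2,-0.8,-3.5,-0.5,0,2.3,-1.5,-3.5,-1,0,3.4,-2.2,-3.5,-1.5,0]

```text
time_s: 0.72
tool_pos: [0.2762, -0.5072, 0.3625]
tool_rot: [180.0, 0.0, 30.0]
force: [1.2, -0.8, -0.2]
grip_width: 0.0453
grasp_force: 0.0
```

Request:
drive_tool:
  moves: [1.4,-0.45,0,-0.4,0,2.8,-0.9,0,-0.8,0,4.2,-1.3,0,-1.2,0,5.6,-1.8,0,-1.6,0,7,-2.2,0,-2,0]

```text
time_s: 1.35
tool_pos: [0.4752, -0.2911, 0.3624]
tool_rot: [-180.0, 0.0, 50.0]
force: [0.5, -0.7, -0.6]
grip_width: 0.0016
grasp_force: 0.0
```

Request:
drive_tool:
  moves: [1.4,0.05,0,-0.4,0,2.8,0.1,0,-0.8,0,4.2,0.2,0,-1.2,0,5.6,0.3,0,-1.6,0,7,0.3,0,-2,0]

```text
time_s: 1.98
tool_pos: [0.6652, -0.0859, 0.3618]
tool_rot: [-180.0, 0.0, 69.9]
force: [0.5, -0.2, 0.0]
grip_width: 0.0002
grasp_force: 0.0
```

Request:
drive_tool:
  moves: [1,0,0,0,0,1.9,0,0,0,0,1.9,0,0,0,0]

```text
time_s: 2.35
tool_pos: [0.6904, -0.0105, 0.3613]
tool_rot: [-179.8, -0.1, 70.2]
force: [0.0, 0.6, 1.1]
grip_width: 0.0004
grasp_force: 0.0
```

```bash
python3 - <<'E'
from h import *
o=env.get_obs(); print(o["tool_pos"],o["tool_rot"],o["qpos"],o["force"])
im,d=env.read_camera("side"); cv2.imwrite("pics/s1.png",im[...,::-1])
E
```

```text
[ 0.69044865 -0.01052632  0.3613068 ] [-1.79847880e+02 -1.03028461e-01  7.02183726e+01] [ 21.316123    26.34139811 -36.27074108  60.80582231  15.17526675
  97.25145461 -29.85356866] [0.02212339 0.56911323 1.06145687]
```

View pics/s1.png

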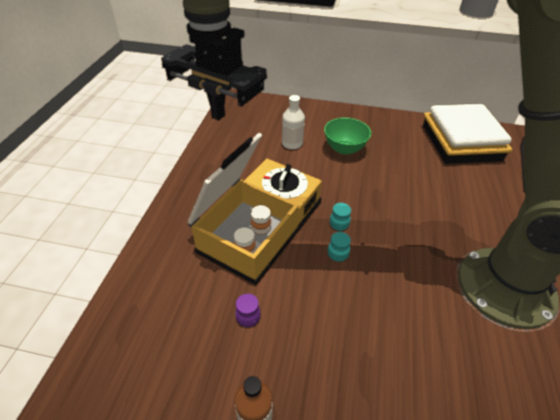

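The picture shows the closed fingers at (215,108), above and beyond the lid's front edge at (255,140). I'll move further behind the lid and then lower the tool.

Request:
drive_tool:
  moves: [-0.2,0.85,0,0,0,-0.2,0.85,0.8,0,0,-0.2,0.85,1.6,0,0,-0.2,0.85,2.4,0,0,-0.2,0.85,2.4,0,0]

```text
time_s: 3.02
tool_pos: [0.7178, -0.0374, 0.2633]
tool_rot: [-179.7, 0.2, 69.7]
force: [-0.3, -0.5, 0.4]
grip_width: 0.0006
grasp_force: 0.0
```

Request:
drive_tool:
  moves: [0,-0.6,0,0,0,0,-1.1,0,0,0,0,-1.45,0.1,0,0,0,-1.8,0.3,0,0,0,-1.8,0.3,0,0]

```text
time_s: 3.65
tool_pos: [0.652, -0.0104, 0.2565]
tool_rot: [179.9, 0.0, 69.8]
force: [0.8, -1.3, -0.4]
grip_width: 0.0008
grasp_force: 0.0
```

Request:
drive_tool:
  moves: [0,-0.35,0.2,0,0,0,-0.6,0.45,0,0,0,-0.9,0.7,0,0,0,-1.15,1,0,0,0,-1.15,1,0,0]

```text
time_s: 4.28
tool_pos: [0.609, 0.0056, 0.2151]
tool_rot: [180.0, 0.0, 69.8]
force: [0.2, 0.3, -0.5]
grip_width: 0.0008
grasp_force: 0.0
```

```bash
python3 - <<'E'
from h import *
o=env.get_obs(); print(o["tool_pos"],o["force"])
im,d=env.read_camera("side"); cv2.imwrite("pics/s2.png",cv2.resize(im[60:320,120:400],None,fx=2,fy=2)[...,::-1])
E
```

```text
[0.6089814  0.00563376 0.21511358] [ 0.23093452  0.28914809 -0.45512439]
```

View pics/s2.png

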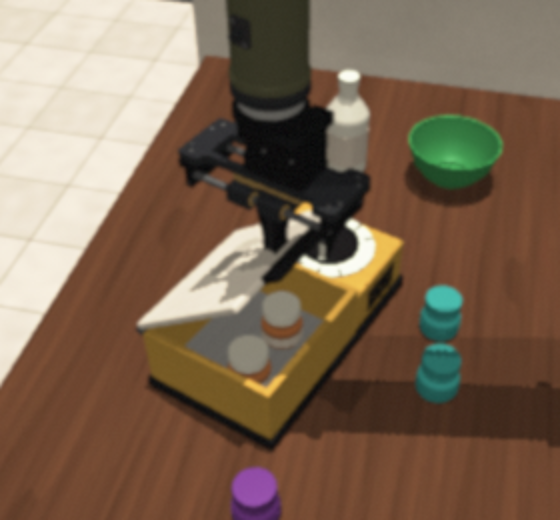

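The lid is following the fingertips, which touch just behind the black tab at (275,245) in the crop. I'll carry on along the arc.

Request:
drive_tool:
  moves: [0,-0.2,0.3,0,0,0,-0.4,0.65,0,0,0,-0.55,1,0,0,0,-0.7,1.35,0,0,0,-0.8,1.7,0,0]

```text
time_s: 4.95
tool_pos: [0.5781, 0.0174, 0.1454]
tool_rot: [-180.0, 0.0, 69.8]
force: [-0.6, 0.3, 0.4]
grip_width: 0.0004
grasp_force: 0.6
```

Request:
drive_tool:
  moves: [0,-0.1,0.35,0,0,0,-0.1,0.7,0,0,0,-0.1,0.8,0,0,0,-0.1,0.8,0,0]

```text
time_s: 5.45
tool_pos: [0.575, 0.0184, 0.1141]
tool_rot: [-180.0, 0.0, 69.8]
force: [-0.5, -0.3, -0.0]
grip_width: 0.0007
grasp_force: 0.0
```

Request:
drive_tool:
  moves: [0,0,0.1,0,0,0,0,0.15,0,0,0,0,0.15,0,0]

```text
time_s: 5.82
tool_pos: [0.5757, 0.0186, 0.1113]
tool_rot: [179.9, 0.0, 69.8]
force: [-6.0, -1.2, 14.0]
grip_width: 0.0005
grasp_force: 6.9
```

The force rises to 14 N with the tip at 111 mm, so the lid is shut. I'll lift, move over the knob and take a picture from there.

Request:
drive_tool:
  moves: [0,0,-0.7,0,0,0,0,-1.7,0,30,-1.3,0.5,-1.7,-0.5,50,-2.6,1,-1.7,-1,50,-4.05,1.45,-1.7,-1.6,50]

```text
time_s: 6.45
tool_pos: [0.5741, -0.1549, 0.1771]
tool_rot: [179.9, 0.0, 86.1]
force: [0.5, -0.4, 0.0]
grip_width: 0.0323
grasp_force: 0.0
```

Request:
drive_tool:
  moves: [0,0,0,0,50,0,0,0,0,50]

```text
time_s: 6.7
tool_pos: [0.5737, -0.1532, 0.1766]
tool_rot: [180.0, -0.0, 85.8]
force: [0.1, 0.1, 0.1]
grip_width: 0.0476
grasp_force: 0.0
```

```bash
python3 - <<'E'
from h import *
o=env.get_obs(); print(o["tool_pos"],o["tool_rot"],o["qpos"],o["grip_width"])
im,d=env.read_camera("side"); P=cloud("side",d)
W=np.array([.6186,-.062]);th=np.radians(-19.5);M=np.array([[np.cos(th),-np.sin(th)],[np.sin(th),np.cos(th)]])
for p in([-.085,.13],[-.085,.15],[0,.065],[0,.13],[-.08,.1]):
    q=W+M@p; u,v=proj("side",[*q,.111])[0]; print(p,(u,v),P[int(round(v)),int(round(u)),2])
print("knob px",proj("side",[.575,-.154,.125]))
cv2.imwrite("pics/s3.png",cv2.resize(im[100:300,160:360],None,fx=3,fy=3)[...,::-1])
E
```

```text
[ 0.57374051 -0.15321691  0.17657774] [ 1.79980702e+02 -4.38317413e-02  8.57715661e+01] [ 42.32139263  16.32287303 -35.49798933  93.99780547   9.78868521
  72.81391875   0.78607879] 0.047565384552800016
[-0.085, 0.13] (np.float64(260.8960771126268), np.float64(243.11732395852349)) 0.1107516872712704
[-0.085, 0.15] (np.float64(255.95002508940513), np.float64(249.00182718932797)) 0.10968245181973141
[0, 0.065] (np.float64(246.30591360810055), np.float64(211.07775237223885)) 0.11018029327812616
[0, 0.13] (np.float64(230.34588920044632), np.float64(228.01820128010783)) 0.11146202442693896
[-0.08, 0.1] (np.float64(266.24478792044255), np.float64(233.69391716722046)) 0.11122302052891883
knob px [[285.36738527 170.64822433]]
```

View pics/s3.png

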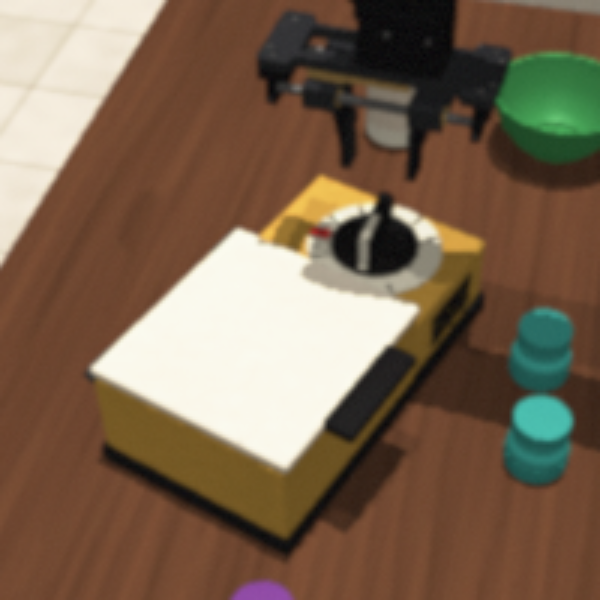

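The lid is flat at z = 0.110–0.111 everywhere. In the crop the fingers at (347,160) and (412,170) straddle the bar at (375,225). I'll lower the tool and grip.

Request:
drive_tool:
  moves: [0,0,0.7,0,50,0,0,1.4,0,50,0,0,1.9,0,50,0,0,1.9,0,50]

```text
time_s: 7.25
tool_pos: [0.5727, -0.1521, 0.0991]
tool_rot: [-179.8, -0.1, 85.9]
force: [0.2, -0.8, 0.6]
grip_width: 0.0496
grasp_force: 0.0
```

Request:
drive_tool:
  moves: [0,0,0,0,5,0,0,0,0,5,0,0,0,0,5,0,0,0,0,5,0,0,0,0,5]
  squeeze: 25

```text
time_s: 7.88
tool_pos: [0.5761, -0.1539, 0.1011]
tool_rot: [179.7, 0.0, 85.8]
force: [6.6, -1.2, -3.0]
grip_width: 0.0135
grasp_force: 25.0
```

Request:
drive_tool:
  moves: [0,0.06,0,0.5,5,0,0.06,0,1.2,5,0,0.06,0,2,5,0,0.06,0,2.8,5,0,0.06,0,2.8,5]

```text
time_s: 8.5
tool_pos: [0.5752, -0.1536, 0.1011]
tool_rot: [-179.9, 0.1, 57.9]
force: [-4.2, 0.4, 5.6]
grip_width: 0.0139
grasp_force: 25.0
```

Request:
drive_tool:
  moves: [0,0,0,0.7,5,0,0,0,1.5,5,0,0,0,2.3,5,0,0,0,3.1,5,0,0,0,3.1,5]

```text
time_s: 9.12
tool_pos: [0.5744, -0.1526, 0.1011]
tool_rot: [-179.9, 0.2, 27.0]
force: [-6.6, 2.0, 8.0]
grip_width: 0.0137
grasp_force: 25.0
```

Request:
drive_tool:
  moves: [0,0,0,0.8,5,0,0,0,1.6,5,0,0,0,2.4,5,0,0,0,3,5,0,0,0,3,5]

```text
time_s: 9.75
tool_pos: [0.5741, -0.1515, 0.101]
tool_rot: [-179.9, 0.3, -3.0]
force: [-7.9, 4.9, 8.6]
grip_width: 0.0135
grasp_force: 25.0
```

Request:
drive_tool:
  moves: [0,0,0,0,45,0,0,0,0,45,0,0,0,0,45,0,0,0,0,45]

```text
time_s: 10.25
tool_pos: [0.576, -0.1539, 0.1004]
tool_rot: [180.0, 0.0, -3.2]
force: [-0.6, 0.4, 1.2]
grip_width: 0.0422
grasp_force: 0.0
```

Request:
drive_tool:
  moves: [0,0,-1,0,45,0,0,-2.5,0,45,0,0,-4,0,45,-1.4,0,-5,0,45,-2.8,0,-5,0,45]

```text
time_s: 10.88
tool_pos: [0.4651, -0.1475, 0.3037]
tool_rot: [179.9, -0.3, -3.1]
force: [0.7, 0.4, 0.8]
grip_width: 0.0447
grasp_force: 0.0
```

```bash
python3 - <<'E'
from h import *
o=env.get_obs(); print(o["tool_pos"],o["grip_width"])
im,d=env.read_camera("top"); P=cloud("top",d)
a=cv2.resize(im[150:240,270:370],None,fx=4,fy=5,interpolation=cv2.INTER_CUBIC)
b,_=env.read_camera("side"); b=cv2.resize(b[140:220,230:340],None,fx=3.6,fy=5.625,interpolation=cv2.INTER_CUBIC)
cv2.imwrite("pics/c4.png",np.hstack([a,cv2.resize(b,(396,450))])[...,::-1])
W=np.array([.6186,-.062]);th=np.radians(-19.5);M=np.array([[np.cos(th),-np.sin(th)],[np.sin(th),np.cos(th)]])
print(cv2.boundingRect((d==0).astype(np.uint8)))
for p in([-.085,.13],[0,.065],[-.08,.05]):
    u,v=proj("top",[*(W+M@p),.111])[0]; print(P[int(round(v)),int(round(u))])
E
```

```text
[ 0.4650687  -0.14749848  0.30367511] 0.04466856927736386
(2, 1, 558, 419)
[0.58332726 0.09010032 0.11020758]
[ 0.64061564 -0.00083188  0.11376015]
[0.55919588 0.01146452 0.11066733]
```

View pics/c4.png

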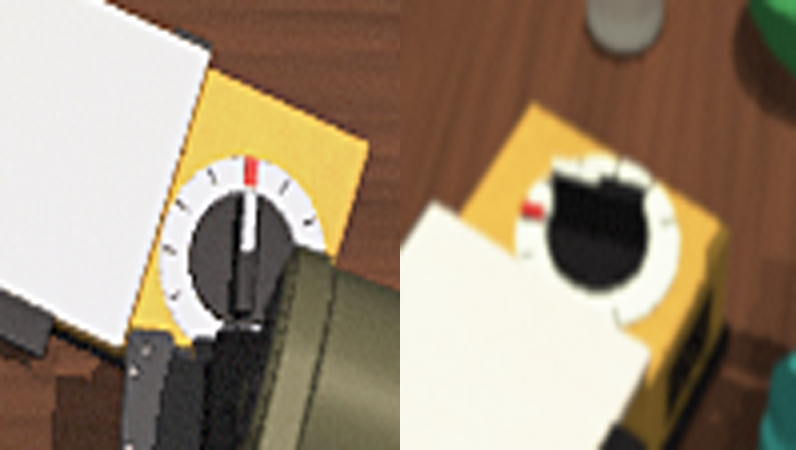

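The top crop shows the white pointer line (about (249,195) to (249,250)) running straight at the red rider at (250,172). The lid is flat at about 0.111 m and the arm is clear. I'll let it settle and hand in.

Request:
drive_tool:
  moves: [0,0,0,0,45,0,0,0,0,45,0,0,0,0,45]

```text
time_s: 11.35
tool_pos: [0.465, -0.1473, 0.3]
tool_rot: [-179.9, 0.0, -3.1]
force: [-0.8, 0.3, -0.1]
grip_width: 0.0449
grasp_force: 0.0
```

```bash
python3 -c "
from h import *
print(env.sign_off())"
```

```text
the job is handed in; nothing more can be done
None
```

The lid is shut and the knob's pointer lines up with the red rider to within about 1 mm in the last top picture. I did not check the jars again after the lid closed; the job was handed in at about 11.4 s, and the sign-off gave no verdict.

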